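# Snap the game tub's lid shut

### The arm

A 6-joint arm with a two-finger parallel gripper is mounted at the origin on the work surface. World frame = base frame: x ahead of the robot, y to its left, z up, the work surface at z = 0. Lengths are in m, angles in degrees, forces in N, time in s.
With the tool pointing down it reaches from about 0.25 to 0.725 m from the base axis. Payload 9.7 kg.
Tool frame: the origin (TCP) lies midway between the tips of the shut fingers; the grasp point (between the pads) lies 19 mm behind it (grip_point_offset is the distance from the TCP to the grasp point, in m); y points along the fingers, z is the direction in which the jaws open and shut, and the axes are right-handed (so a half turn about y gives the same grasp; the last joint's range is limited). The gripper opens to 85 mm and grips with 20 to 120 N. Pads are 22 mm wide; open, the fingers measure 114 mm over their backs; the gripper's body (76 mm by 85 mm) begins 54 mm behind the grasp point. The pads swing forward as they close: fully open they stand 13 mm farther back than shut.
Start: joints at [64.859, 4.979, 10.078, 95.1, 0, 90], TCP at [0.234, 0.498, 0.231] pointing down, gripper open.
Joint ranges: [-179.16, 179.16], [-48.56, 103.87], [-65.8, 70.77], [-126.05, 130.52], [-82.76, 87.17], [-180, 180]. Speed limits (degrees/s): [127.2, 127.2, 147.25, 180, 180, 180].

### API

Orientations are given as [roll, pitch, yaw] about the fixed x, y, z axes, in that order (R = Rz(yaw) Ry(pitch) Rx(roll)).
In Python, from workcell import get_obs, camera, job_done, grip_point_offset gives the robot as it stands.
- The arm moves only by the tool move_arm, never from a script. Its argument "deltas" is a list that holds one entry, the list of rows, each a list of 4 numbers: the shift along the tool's x, y, z in m, then the turn about the tool's y in degrees. A call has 1 to 5 rows; each row is the pose to reach, as a shift and turn from the pose commanded when the call began, along the tool's axes at that moment; what a row does not reach only later rows make up. A row lasts 1/10 s, in which the tool goes at most 50 mm and 8.59 degrees, less where a joint would pass 70% of its speed; a pose out of reach is approached as far as the arm can. A call with a gripper value outside its range is refused whole. "claw" is the finger opening in m, from 0 to 0.0854, set as the call begins (left out, the last holds). The fingers move at their own pace and stop on an object; "newtons" is the grip in N (left out, the last holds). Time passes only in rows, so rows that repeat a pose let the fingers close. It gives the time, the measured TCP pose, the force and the opening at its end, in the units of the state.
- get_obs(): the state, without advancing time (a new reading comes with each control period).
- camera(name): name is "scene" or "top"; returns a dict with "color" (420x560x3 uint8, blue, green, red), "range_z" (420x560 float32, m along the optical axis (not along the pixel's ray), 0 where there is no reading), "fx", "fy", "cx", "cy" (pixels), "k1" (the pictures are not rectified: a ray, as slopes to the right and down, at radius r is drawn at 1 + k1 r^2 times it, then the intrinsics apply), "T" (4x4, takes a point from camera to world coordinates). Camera axes: x right, y down, z forward; pixel columns grow to the right and rows downward; lengths in m; the calibration is good to about 2 mm. A picture is of the moment at which its call begins.
- job_done(): hands the job in, once; it reports no verdict.
The state is a dict: "time": time; "q": joint angles; "qd": joint speeds; "joint_efforts": joint torques, N m; "ee_pos": TCP position; "tcp_rot": TCP orientation; "wrist_force": force on the tool from outside, world axes, zero at the start; "torque": the same for the moment, N m; "opening": finger opening in m.
Only numpy, scipy, OpenCV 4.12 (cv2) and the standard library are available. Lean on these libraries where they do the work, as an engineer would, in place of code of your own. Each camera call takes 0.05 s, during which the arm holds its last target. There are 200 camera calls.

### The job

The lid of the white storage tub is sitting on but its rim is not clipped: press down the four raised sections of the rim, one on each side, until every one has clicked flush, then take the hand away. Press with the fingertips and no harder than a firm push; do not grip, lift, tip or shove the tub along the shelf, and leave the dice, the clamp and everything else where they lie.

Things in the scene. Friction and masses are not known exactly. Their poses are not given: they have to be found in the camera images.
- tub: white plastic storage tub with a flat grey press-on lid, loose, about 0.9 kg. Walls 120 mm (its x) by 170 mm (its y), lid 126 x 176 mm; lid top 62 mm above the shelf when flush. Origin: centre of its underside, z up. The middle panel and four corners of the lid are rigid and already seated; slits divide the rest of the rim into four sections (front, back, left, right), one in the middle of each side, each standing up like a flap. The lid cracks at a pressing force above 60 N.
- front (a joint): angle of the lid section on the long side on the tub's own -x, a tongue 94 mm wide and 38 mm from its hinge line (inner edge, on the lid's middle panel) to its outer edge. 0 = unclipped, outer edge standing about 9 mm above the lid; 0.24 rad = clicked shut, flush with the lid. Pressing down near the outer edge takes about 7 N; it resists up to half-way, then snaps down by itself and stays. Let go before half-way, it springs back up.
- front_pad (a point): point on the top face of section front, in the middle of its width, 9 mm in from its outer edge: where to press. It goes with the section: about 7 mm above the lid's top when open, level with it (62 mm above the shelf) when shut.
- back (a joint): angle of the lid section on the long side on the tub's own +x, a tongue 94 mm wide and 38 mm from its hinge line (inner edge, on the lid's middle panel) to its outer edge. 0 = unclipped, outer edge standing about 9 mm above the lid; 0.24 rad = clicked shut, flush with the lid. Pressing down near the outer edge takes about 7 N; it resists up to half-way, then snaps down by itself and stays. Let go before half-way, it springs back up.
- back_pad (a point): point on the top face of section back, in the middle of its width, 9 mm in from its outer edge: where to press. It goes with the section: about 7 mm above the lid's top when open, level with it (62 mm above the shelf) when shut.
- left (a joint): angle of the lid section on the short end on the tub's own +y, a tongue 50 mm wide and 41 mm from its hinge line (inner edge, on the lid's middle panel) to its outer edge. 0 = unclipped, outer edge standing about 9 mm above the lid; 0.24 rad = clicked shut, flush with the lid. Pressing down near the outer edge takes about 7 N; it resists up to half-way, then snaps down by itself and stays. Let go before half-way, it springs back up.
- left_pad (a point): point on the top face of section left, in the middle of its width, 9 mm in from its outer edge: where to press. It goes with the section: about 7 mm above the lid's top when open, level with it (62 mm above the shelf) when shut.
- right (a joint): angle of the lid section on the short end on the tub's own -y, a tongue 50 mm wide and 41 mm from its hinge line (inner edge, on the lid's middle panel) to its outer edge. 0 = unclipped, outer edge standing about 9 mm above the lid; 0.24 rad = clicked shut, flush with the lid. Pressing down near the outer edge takes about 7 N; it resists up to half-way, then snaps down by itself and stays. Let go before half-way, it springs back up.
- right_pad (a point): point on the top face of section right, in the middle of its width, 9 mm in from its outer edge: where to press. It goes with the section: about 7 mm above the lid's top when open, level with it (62 mm above the shelf) when shut.
- die_a: purple glass die, 22 mm cube, loose, near the tub; origin under its centre. To be left alone.
- die_b: second purple glass die, 22 mm cube, loose, near the tub; origin under its centre. To be left alone.
- clamp: red plastic spring clamp lying flat, 105 x 60 mm, 20 mm high, loose, near the tub; origin on the shelf at its middle. To be left alone.
- bowl: white ceramic bowl, 124 mm across, 55 mm high; origin under its centre. To be left alone.
- tray: wooden token tray with four compartments, 150 x 110 x 28 mm; origin under its centre. To be left alone.
Things that resemble listed ones, but are neither listed nor needed, are in the scene too. What is shaped like the tub but green, turquoise or yellow is not meant.

How it is judged (in metres and radians):
At the end, for the whole second after the job is handed in: all four rim sections stay shut (joint above 0.21 of 0.24 rad); the tub stands level and at rest on the shelf within 40 mm of where it was, and every other listed thing is within 30 mm of where it was (value of joint each of front, back, left, right above 0.21 rad and angle between tub's own z axis and vertical below 0.05 rad and height (world z) of tub below 0.008 m and distance of tub from where it was at the start of the episode below 0.04 m and linear speed of tub below 0.02 m/s and distance of each of die_a, die_b, clamp, bowl, tray from where it was at the start of the episode below 0.03 m); the robot touches nothing.
It fails at once if the tub is lifted or tipped (height (world z) of tub above 0.015 m or angle between tub's own z axis and vertical above 0.15 rad).
It fails at once if the tub is shoved more than 40 mm (distance of tub from where it was at the start of the episode above 0.04 m).
It fails at once if the lid is pressed harder than 60 N (contact force between the arm and tub above 60 N).
It fails at once if another thing is moved more than 30 mm or picked up (distance of any of die_a, die_b, clamp, bowl, tray from where it was at the start of the episode above 0.03 m).
It also fails if it takes over 51 s, if anything falls off the work surface, if the arm or the gripper's body presses on something with over 40 N, if the wrist force passes 120 N, or if a joint passes its speed limit or range.

## Working session

There is one attempt and no reset: what is moved stays moved. The work goes in short steps, Python scripts to look and compute and a tool call to move; the robot and the scene stay as the last step left them, time stands still between calls to the robot, and variables do not carry over. Pictures are saved under pics/ and viewed, about 8 in all and at most 12, crops included, and the job is handed in when it is done.

Besides the shell and the picture viewer there is one more tool, called after "Call:" as name(argument=value, ...), one argument or row to a line, values as JSON. move_arm: Moves the arm, as the interface text tells. Its arguments: {"type":"object","properties":{"deltas":{"type":"array"},"claw":{"type":"number"},"newtons":{"type":"number"}},"required":["deltas"]}

```bash
ls; mkdir -p pics; cat > h.py <<'E'
import numpy as np, cv2
from workcell import *
def w(c,u,v,win=1):
    z=c["range_z"][v-win:v+win+1,u-win:u+win+1]; z=np.median(z[z>0])
    K=np.array([[c["fx"],0,c["cx"]],[0,c["fy"],c["cy"]],[0,0,1.]])
    p=cv2.undistortPoints(np.array([[[u,v]]],float),K,np.array([c["k1"],0,0,0.]))[0,0]
    return (c["T"]@[p[0]*z,p[1]*z,z,1])[:3]
E
python3 - <<'E'
from h import *
import pickle
a=camera("top");b=camera("scene");pickle.dump((a,b),open("c0.pkl","wb"))
cv2.imwrite("pics/top0.png",cv2.resize(a["color"],(800,600)));cv2.imwrite("pics/scene0.png",b["color"])
o=get_obs();print(o["time"],o["ee_pos"],o["tcp_rot"],o["wrist_force"],o["opening"],a["k1"],grip_point_offset)
print(a["T"])
E
```

```text
pics
0.1 [0.23356981 0.4977111  0.23064742] [-9.00691322e+01  1.77314185e-03 -2.51424804e+01] [ 0.08743482  0.11015777 -0.41592184] 0.08535949064775468 0.020753199334561892 0.0187
[[-0.02452576 -0.98910363  0.14516368  0.27376297]
 [-0.99966936  0.02314313 -0.01120599 -0.04361362]
 [ 0.00772434 -0.14539052 -0.98934419  1.22115096]
 [ 0.          0.          0.          1.        ]]
```

View pics/top0.png

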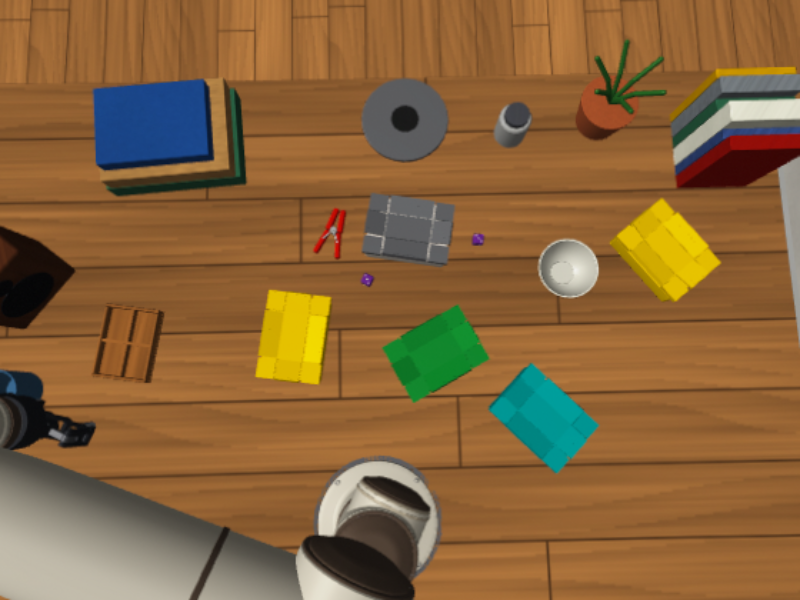

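View pics/scene0.png

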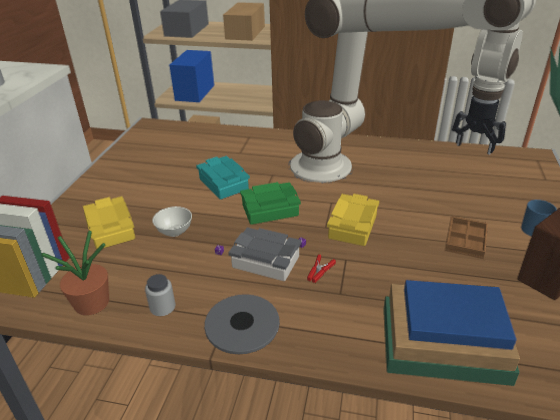

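The white tub with the grey lid is at about (408,230) in the top picture, with its long side across the image. The clamp is at (332,233), and the dice are at (367,280) and (478,239). Next I'll enlarge the tub.

```bash
python3 - <<'E'
from h import *
import pickle
a,b=pickle.load(open("c0.pkl","rb"))
# crop cols 240-330, rows 125-195 x8
cv2.imwrite("pics/crop0.png",cv2.resize(a["color"][125:195,240:330],None,fx=8,fy=8,interpolation=cv2.INTER_CUBIC))
P=np.array([[ [*w(a,u,v,0)] if a["range_z"][v,u]>0 else [0,0,0] for u in range(240,330)] for v in range(125,195)])
col=a["color"][125:195,240:330].astype(int)
m=(P[...,2]>0.05)&(P[...,2]<.085)
print(m.sum())
r=cv2.minAreaRect((P[m][:,:2]*1000).astype(np.float32));print(r,cv2.boxPoints(r))
for v in range(4,70,4): print(v+125,(P[v,::5,2]*1000).astype(int))
for n,(u,v) in dict(c=(408,230),da=(367,280),db=(478,239),cl=(332,233)).items(): print(n,w(a,int(u*.7),int(v*.7)).round(3))
E
```

```text
2548
((588.9336547851562, -75.66047668457031), (179.15536499023438, 129.0684814453125), 80.17825317382812) [[ 510.0648    -152.91676  ]
 [ 637.2416    -174.93372  ]
 [ 667.8025       1.5958099]
 [ 540.62573     23.612762 ]]
129 [-3 -3 -1 -1 -1  0  1 -5  0 -1  0  0 -1  1 -3 -7 -2 -1]
133 [ 0 -5  4  1  1  1 -5  3 -2  3  3 -3 -1 -1 -3  2  0  2]
137 [-1 -1 -3 -2 61 60 62 73 -5  5  1 -3 -5 -1  3 -1 -1  3]
141 [-2  0  0 -1 62 58 60 67 66 68 72 70 71  0  0  0  0  0]
145 [ 2  2  0 -1 65 63 63 65 63 61 67 67 66 60 62 59 -2 -1]
149 [15 -2  3  3 70 66 61 59 62 64 63 66 59 59 64 58  0  4]
153 [14  0 -4 -2 65 62 66 60 60 64 62 61 53 63 59 56  1  0]
157 [ 1 -1 -2 63 71 63 58 57 61 59 62 61 61 65 69 72 -1 -3]
161 [ 0  0 -2 71 68 64 63 61  0 63 65 62 60 68 64 69  2 -3]
165 [ 0 -2 -1 60 57 60 62 59 64 58 62 61 64 62 69 64 -4  0]
169 [ 0  0  0 59 59 65 60 62 63 65 60 63 57 67 66 -4 -4  4]
173 [-3 -1 -2 63 63 64 67 64 67 66 62 64 57 56 63 -1  2 -1]
177 [ 0  0  0 25 58 64 70 70 68 69 70 67 58 62 60  0  0  0]
181 [-1 -5  0  4 -2 -4 10 20 30 57 61 72 60 64 60 -3 -3  1]
185 [ 1  0 -1 -1 -3  0  0 -5 -2 -2 -1  0 16 27  0  5  0  0]
189 [-4 -1  1 -3  0  0  0 -2 -2 -3  0 -1  0  2  0  1 -1  1]
193 [ 2 -4  0 17 -6  0  4 -1  0  1 -1  0 -1  2 -4 -5 -3 -1]
c [ 0.584 -0.075  0.061]
da [0.489 0.014 0.022]
db [ 0.573 -0.224  0.022]
cl [0.596 0.086 0.008]
```

View pics/crop0.png

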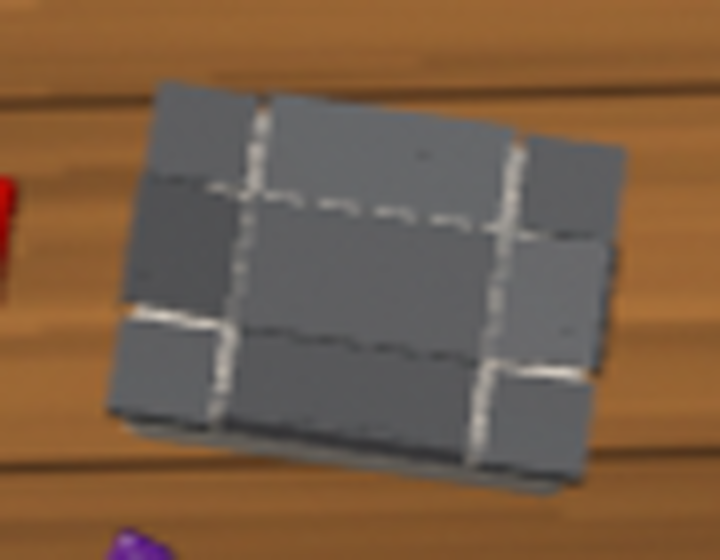

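The depth fit puts the tub centre at about (0.588, -0.076) with yaw about -9.7°. The tilted flaps show as shaded sections in the crop. I'll close the fingers, go high above the left pad (+y end), and align the tool with the tub.

Call:
move_arm(
  deltas=[
    [[0.21,0,-0.113,0],[0.21,0,-0.113,0],[0.21,0,-0.113,0],[0.21,0,-0.113,0],[0.21,0,-0.113,0]],
  ],
  claw=0,
  newtons=20,
)

```text
time: 0.6
ee_pos: [0.3767, 0.3041, 0.2311]
tcp_rot: [-90.0, -0.0, -25.2]
wrist_force: [0.1, 1.3, 0.2]
opening: 0.0123
```

Call:
move_arm(
  deltas=[
    [[0.21,0,-0.113,0],[0.21,0,-0.113,0],[0.21,0,-0.113,0],[0.21,0,-0.113,0],[0.21,0,-0.113,0]],
  ],
)

```text
time: 1.1
ee_pos: [0.5189, 0.1123, 0.2309]
tcp_rot: [-90.0, 0.0, -25.2]
wrist_force: [0.5, 0.1, 0.6]
opening: 0.0002
```

Call:
move_arm(
  deltas=[
    [[0.123,0,-0.067,-15],[0.123,0,-0.067,-15],[0.123,0,-0.067,-15],[0.123,0,-0.067,-15],[0.123,0,-0.067,-15]],
  ],
)

```text
time: 1.6
ee_pos: [0.6008, 0.0011, 0.2303]
tcp_rot: [-90.0, 0.1, -10.3]
wrist_force: [0.4, -0.5, -0.5]
opening: -0.0
```

Call:
move_arm(
  deltas=[
    [[0,0.04,0,0],[0,0.08,0,0],[0,0.12,0,0],[0,0.14,0,0],[0,0.145,0,0]],
  ],
)

```text
time: 2.1
ee_pos: [0.5986, 0.0033, 0.0837]
tcp_rot: [-90.0, 0.2, -10.1]
wrist_force: [0.7, 0.4, 0.6]
opening: -0.0001
```

```bash
python3 - <<'E'
from h import *
a=camera("scene");b=camera("top")
x=cv2.resize(a["color"][200:290,200:350],(800,480),interpolation=cv2.INTER_CUBIC)
cv2.imwrite("pics/s1.png",x)
E
```

```text
(no output)
```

View pics/s1.png

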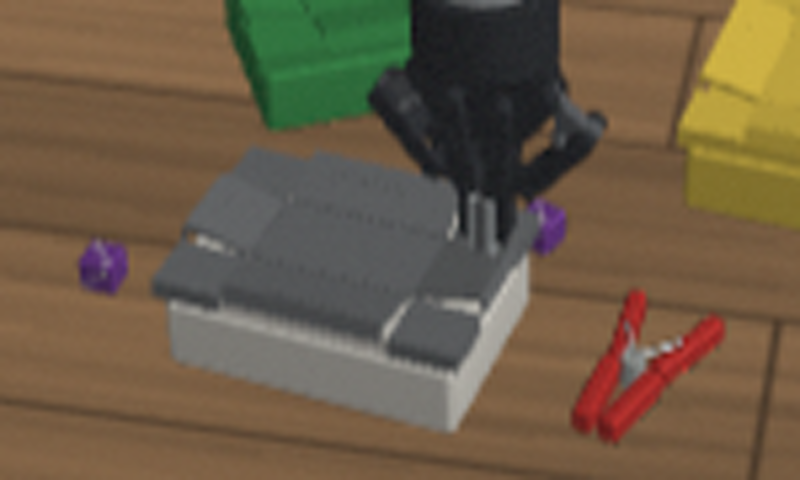

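The shut fingertips, at (482,250), are above the left flap's outer part. The flap is raised, with the slit visible at (450,302). I'll press slowly.

Call:
move_arm(
  deltas=[
    [[0,0.004,0,0],[0,0.007,0,0],[0,0.01,0,0],[0,0.012,0,0],[0,0.014,0,0]],
  ],
)

```text
time: 2.7
ee_pos: [0.6008, 0.0019, 0.0723]
tcp_rot: [-90.0, -0.0, -10.1]
wrist_force: [-0.2, 0.8, -0.3]
opening: 0.0001
```

Call:
move_arm(
  deltas=[
    [[0,0.001,0,0],[0,0.002,0,0],[0,0.003,0,0],[0,0.004,0,0],[0,0.005,0,0]],
  ],
)

```text
time: 3.2
ee_pos: [0.601, 0.0021, 0.0677]
tcp_rot: [-90.0, -0.0, -10.1]
wrist_force: [-0.6, 0.9, 2.2]
opening: -0.0
```

Call:
move_arm(
  deltas=[
    [[0,0.001,0,0],[0,0.002,0,0],[0,0.003,0,0],[0,0.004,0,0],[0,0.004,0,0]],
  ],
)

```text
time: 3.7
ee_pos: [0.6006, 0.0019, 0.0629]
tcp_rot: [-90.0, 0.0, -10.1]
wrist_force: [0.1, 0.4, -0.2]
opening: 0.0002
```

Call:
move_arm(
  deltas=[
    [[0,0.0005,0,0],[0,0.001,0,0],[0,0.0015,0,0],[0,0.002,0,0],[0,0.002,0,0]],
  ],
)

```text
time: 4.2
ee_pos: [0.6008, 0.0019, 0.0619]
tcp_rot: [-90.0, -0.0, -10.1]
wrist_force: [-2.0, -0.4, 4.1]
opening: 0.0001
```

The force built up and then dropped at the snap, and the tips now rest at the flush height of 62 mm. Next is back (+x).

Call:
move_arm(
  deltas=[
    [[0,-0.035,0,0],[0,-0.04,0,0],[0.027,-0.04,-0.039,0],[0.055,-0.04,-0.0785,0],[0.055,-0.04,-0.0785,0]],
  ],
)

```text
time: 4.7
ee_pos: [0.6424, -0.0894, 0.1003]
tcp_rot: [-90.1, -0.0, -10.4]
wrist_force: [-1.2, -0.7, -0.0]
opening: 0.0002
```

Call:
move_arm(
  deltas=[
    [[0,0.015,0,0],[0,0.025,0,0],[0,0.028,0,0],[0,0.03,0,0],[0,0.032,0,0]],
  ],
)

```text
time: 5.2
ee_pos: [0.6405, -0.0841, 0.0697]
tcp_rot: [-90.0, 0.0, -10.1]
wrist_force: [-5.2, 2.8, 5.5]
opening: 0.0001
```

Call:
move_arm(
  deltas=[
    [[0,0.001,0,0],[0,0.002,0,0],[0,0.003,0,0],[0,0.004,0,0],[0,0.005,0,0]],
  ],
)

```text
time: 5.7
ee_pos: [0.6412, -0.0852, 0.064]
tcp_rot: [-90.0, -0.0, -10.2]
wrist_force: [0.4, 0.0, -0.6]
opening: 0.0005
```

Call:
move_arm(
  deltas=[
    [[0,0.001,0,0],[0,0.002,0,0],[0,0.003,0,0],[0,0.003,0,0],[0,0.003,0,0]],
  ],
)

```text
time: 6.2
ee_pos: [0.6411, -0.0851, 0.0619]
tcp_rot: [-90.0, -0.0, -10.1]
wrist_force: [-1.5, -0.5, 5.4]
opening: -0.0001
```

Call:
move_arm(
  deltas=[
    [[0,-0.035,0,0],[0,-0.04,0,0],[-0.027,-0.04,-0.039,0],[-0.0535,-0.04,-0.079,0],[-0.0535,-0.04,-0.079,0]],
  ],
)

```text
time: 6.7
ee_pos: [0.5716, -0.1564, 0.1013]
tcp_rot: [-90.1, 0.0, -10.3]
wrist_force: [0.7, 0.2, 0.9]
opening: -0.0002
```

Call:
move_arm(
  deltas=[
    [[0,0.015,0,0],[0,0.025,0,0],[0,0.028,0,0],[0,0.03,0,0],[0,0.032,0,0]],
  ],
)

```text
time: 7.2
ee_pos: [0.5747, -0.1528, 0.0694]
tcp_rot: [-90.0, 0.0, -10.1]
wrist_force: [-2.5, -1.0, 5.5]
opening: 0.0002
```

Call:
move_arm(
  deltas=[
    [[0,0.001,0,0],[0,0.002,0,0],[0,0.003,0,0],[0,0.004,0,0],[0,0.005,0,0]],
  ],
)

```text
time: 7.7
ee_pos: [0.5745, -0.1532, 0.064]
tcp_rot: [-90.0, 0.0, -10.1]
wrist_force: [1.1, -0.1, -0.5]
opening: -0.0001
```

Call:
move_arm(
  deltas=[
    [[0,0.001,0,0],[0,0.002,0,0],[0,0.003,0,0],[0,0.003,0,0],[0,0.003,0,0]],
  ],
)

```text
time: 8.2
ee_pos: [0.5745, -0.1534, 0.0618]
tcp_rot: [-90.0, -0.0, -10.1]
wrist_force: [-2.3, 0.8, 5.2]
opening: -0.0002
```

Call:
move_arm(
  deltas=[
    [[0,-0.035,0,0],[0,-0.04,0,0],[-0.027,-0.04,0.039,0],[-0.054,-0.04,0.0785,0],[-0.054,-0.04,0.0785,0]],
  ],
)

```text
time: 8.7
ee_pos: [0.5334, -0.0631, 0.1011]
tcp_rot: [-90.0, 0.1, -10.0]
wrist_force: [1.1, 0.4, 0.7]
opening: 0.0004
```

Call:
move_arm(
  deltas=[
    [[0,0.015,0,0],[0,0.025,0,0],[0,0.028,0,0],[0,0.03,0,0],[0,0.032,0,0]],
  ],
)

```text
time: 9.2
ee_pos: [0.5349, -0.0673, 0.0694]
tcp_rot: [-90.0, 0.1, -10.2]
wrist_force: [-3.1, -0.1, 5.3]
opening: 0.0002
```

Call:
move_arm(
  deltas=[
    [[0,0.001,0,0],[0,0.002,0,0],[0,0.003,0,0],[0,0.004,0,0],[0,0.005,0,0]],
  ],
)

```text
time: 9.7
ee_pos: [0.5353, -0.0666, 0.064]
tcp_rot: [-90.0, -0.0, -10.1]
wrist_force: [-0.1, -0.2, 0.3]
opening: -0.0001
```

Call:
move_arm(
  deltas=[
    [[0,0.001,0,0],[0,0.002,0,0],[0,0.003,0,0],[0,0.003,0,0],[0,0.003,0,0]],
  ],
)

```text
time: 10.2
ee_pos: [0.5352, -0.0665, 0.0618]
tcp_rot: [-90.0, -0.0, -10.1]
wrist_force: [-3.1, 0.2, 5.6]
opening: -0.0002
```

Call:
move_arm(
  deltas=[
    [[0,-0.04,0,0],[0,-0.08,0,0],[0,-0.12,0,0],[0,-0.12,0.05,0],[0,-0.12,0.1,0]],
  ],
)

```text
time: 10.7
ee_pos: [0.5537, 0.032, 0.1829]
tcp_rot: [-90.0, -0.2, -10.3]
wrist_force: [0.9, -0.5, -1.0]
opening: -0.0001
```

Call:
move_arm(
  deltas=[
    [[-0.01,-0.04,0.05,0],[-0.02,-0.04,0.1,0],[-0.03,-0.04,0.15,0],[-0.04,-0.04,0.17,0],[-0.04,-0.04,0.17,0]],
  ],
)

```text
time: 11.2
ee_pos: [0.5425, 0.2103, 0.2208]
tcp_rot: [-90.0, 0.0, -9.9]
wrist_force: [0.7, -1.9, 0.5]
opening: 0.0002
```

```bash
python3 - <<'E'
from h import *
a=camera("top");b=camera("scene")
x=cv2.resize(a["color"][125:205,230:340],(550,400),interpolation=cv2.INTER_CUBIC)
y=cv2.resize(b["color"][200:290,200:350],(667,400),interpolation=cv2.INTER_CUBIC)
cv2.imwrite("pics/f.png",cv2.resize(np.hstack([x,y]),(800,263))); cv2.imwrite("pics/f2.png",y)
P=np.array([w(a,u,v,0) for v in range(125,195) for u in range(240,330) if a["range_z"][v,u]>0])
m=(P[:,2]>.05)&(P[:,2]<.085);Q=P[m]
r=cv2.minAreaRect((Q[:,:2]*1000).astype(np.float32));print(r)
R=np.array([[.985,-.172],[.172,.985]]);L=(Q[:,:2]-np.array(r[0])/1000)@R.T*1000
for n,s in dict(front=(L[:,0]<-45)&(abs(L[:,1])<40),back=(L[:,0]>45)&(abs(L[:,1])<40),left=(L[:,1]>70)&(abs(L[:,0])<20),right=(L[:,1]<-70)&(abs(L[:,0])<20),mid=(abs(L)<20).all(1)).items(): print(n,s.sum(),np.median(Q[s,2]).round(4))
for n,(u,v) in dict(da=(367,280),db=(478,239),cl=(332,233)).items(): print(n,w(a,int(u*.7),int(v*.7)).round(3))
o=get_obs();print(o["ee_pos"],o["qd"],o["wrist_force"])
E
```

```text
((589.8134155273438, -75.72345733642578), (176.0763702392578, 128.0828399658203), 80.45841217041016)
front 184 0.0612
back 155 0.0614
left 81 0.0611
right 81 0.0612
mid 183 0.0613
da [0.489 0.014 0.021]
db [ 0.573 -0.224  0.022]
cl [0.595 0.086 0.012]
[0.5430892  0.20695871 0.22093066] [-2.06733538 -0.5965749  -0.40687297  0.16707801 -0.23541102 -0.21532517] [-0.42528844 -0.91992375  0.22412206]
```

View pics/f.png

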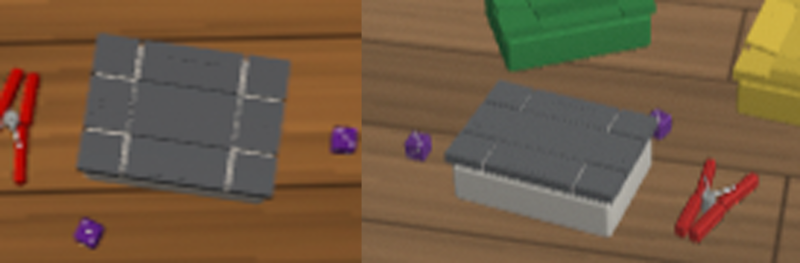

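The lid is flat on all four sides (left picture, about (185,115)). The tub, dice and clamp have not moved, and the hand is clear.

```bash
python3 -c "
from workcell import *
print(job_done())"
```

```text
the job is handed in; nothing more can be done
None
```

All four rim sections are clipped, and I handed the job in at about 11 s of the 51 s limit. I pressed left, back, right and front in turn with the shut fingertips, and every wrist-force reading stayed below 9 N. Each time the force built up, dropped at the snap, and the tips came to rest at 62 mm, the flush height.

- **Lid:** in the last depth check all four sections read 61 mm, level with the middle panel.
- **Tub and nearby things:** the tub centre was within 1 mm of its first measurement, and both dice and the clamp had not moved. I did not re-measure the bowl and the tray, but the tool only passed well above or away from them.
- **Hand:** it was clear of everything, about 0.22 m up and to the side.

No check failed or disagreed.

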